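Set the flip stop on a slide-feed rail and run the tray up to it

ROBOT

A 6-joint arm with a two-finger parallel gripper is mounted at the origin on the work surface. World frame = base frame: x ahead of the robot, y to its left, z up, the work surface at z = 0. Lengths are in m, angles in degrees, forces in N, time in s.
With the tool pointing down it reaches from about 0.35 to 0.875 m from the base axis. Payload 4.2 kg.
Tool frame: the origin (TCP) lies on the centre line of the jaws, within the pads' length; the fingertips stand 11 mm ahead of it and the grasp point (between the pads) lies 8 mm behind it; y points along the fingers, z is the direction in which the jaws open and shut, and the axes are right-handed (so a half turn about y gives the same grasp; the last joint's range is limited). The gripper opens to 87 mm and grips with 3 to 60 N. Pads are 19 mm wide; open, the fingers measure 117 mm over their backs; the gripper's body (75 mm by 190 mm) begins 51 mm behind the grasp point.
Start: joints at [-51.532, 22.042, 0.453, 0, -68.411, -14.817], TCP at [0.251, -0.572, 0.234] pointing down, gripper open.
Joint ranges: [-179.83, 179.83], [-69.29, 118.12], [-61.27, 80.66], [-181.25, 117.63], [-171.15, -9.14], [-177.46, 177.46]. Speed limits (degrees/s): [159.86, 159.86, 180, 180, 180, 180].

INTERFACE

Orientations are given as a 3x3 rotation matrix whose columns are the frame's x, y, z axes.
In Python, from station import r, optics gives the robot as it stands. The module is installed in compiled form; this text tells all that it offers.
- The arm moves only by the tool step_arm, never from a script. Its argument "moves" is a list that holds one entry, the list of rows, each a list of 7 numbers: the turn, a rotation vector about the tool's x, y, z in rad, then the shift along the tool's x, y, z in cm, then the opening in per cent of the stroke, from 0 (shut) to 100 (fully open). A call has exactly 5 rows; each row is the pose to reach, as a shift and turn from the pose commanded when the call began, along the tool's axes at that moment; what a row does not reach only later rows make up. A row lasts 1/12 s, in which the tool goes at most 41.7 mm and 7.16 degrees, less where a joint would pass 70% of its speed; a pose out of reach is approached as far as the arm can. A call with a gripper value outside its range is refused whole. The fingers move at their own pace and stop on an object; the grip force is fixed at half the most. Time passes only in rows, so rows that repeat a pose let the fingers close, or fill a call up. It gives the time, the measured TCP pose, the force and the opening at its end, in the units of the state.
- r.sense(): the state, without advancing time (a new reading comes with each control period).
- optics.capture(name): name is "side" or "top"; returns a dict with "image" (384x512x3 uint8, red, green, blue), "fov_y" (degrees; the focal length in pixels is half the picture's height over the tangent of half this angle, whatever the lens; pixels are square), "cx", "cy" (the principal point, pixels), "cam_to_world" (4x4, takes a point from camera to world coordinates). Camera axes: x right, y down, z forward; pixel columns grow to the right and rows downward; lengths in m; the calibration is good to about 2 mm. A picture is of the moment at which its call begins. There is no depth.
- r.finish_job(): hands the job in, once; it reports no verdict.
The state is a dict: "time_s": time; "joints": joint angles; "joint_velocities": joint speeds; "effort": joint torques, N m; "tcp_pos": TCP position; "ee_rot": TCP orientation; "wrist_force": force on the tool from outside, world axes, zero at the start; "moment": the same for the moment, N m; "gripper_width": opening from 0.0 (shut) to 1.0 (fully open).
Only numpy, scipy, OpenCV 4.12 (cv2) and the standard library are available. Lean on these libraries where they do the work, as an engineer would, in place of code of your own. Each camera call takes 0.05 s, during which the arm holds its last target.

TASK

On the feed rail of the microscope desk, flip the blue stop flag all the way down so that it lies across the rail, then push the wooden slide tray along the rail until it rests against the blue flag. Leave the orange stop flag standing up, and leave the tray flat in the rail.

Things in the scene. Friction and masses are not known exactly. Their poses are not given: they have to be found in the camera images.
- blue_stop (a joint): Blue flag: bar 20 mm wide along the rail, 8 thick, reaching 75 from its hinge. 0 = raised, leaning 20 deg back from the rail; 0.35 = upright; 1.92 = fully down, level across the rail (20 to 28 mm above the table), at its end stop. Stiff hinge (0.06 N m): stays where left. When down its near face is 10 mm before the hinge point; it holds against the tray's push. A raised flag does not hinder the tray.
- blue_hinge (a point): Hinge point of the blue flag, mid-width, in a fixed fork beyond the rail's far fence, 24 mm above the table, 51 mm from the rail's centre line. Fixed axes: x along the rail in the feed direction (also the hinge axis), y level from the hinge towards the centre line, z up. The fork, 36 mm along x by 22, rises 10 mm above the hinge. The two stops swap places between runs, 85 to 135 mm apart.
- orange_stop (a joint): Angle of the orange flag: same build, size and meaning as the blue one (0 = raised and leaning back, 1.92 = down). Starts raised and is to stay up.
- orange_hinge (a point): Hinge point of the orange flag: same build and same axes as the blue one's.
- tray: Loose wooden tray, 90 (x) by 62 by 24 mm, ~0.25 kg, two slides on top; its rear edge has an upright push board 10 thick, 62 wide, top 50 mm above the underside. Origin: centre of underside; +x to the stops (front +45, rear -45), z up. Lies in a rail: bed 6 mm above the table, 66 wide, fences to 16, 450 long, ends open, from robot's right to left. Starts short of both stops. A black tray is a bystander.

How it is judged:
By the outcome, as a careful person would: the job done as asked, in the order asked, and still so for the second after the job is handed in, with the robot touching nothing.
It also fails if it takes over 45 s, if anything falls off the work surface, if the arm or the gripper's body presses on something with over 40 N, if the wrist force passes 120 N, or if a joint passes its speed limit or range.

## Working session

There is one attempt and no reset: what is moved stays moved. The work goes in short steps, Python scripts to look and compute and a tool call to move; the robot and the scene stay as the last step left them, time stands still between calls to the robot, and variables do not carry over. Pictures are saved under pics/ and viewed, and the job is handed in when it is done.

Besides the shell and the picture viewer there is one more tool, called after ">>>" as name(argument=value, ...), one argument or row to a line, values as JSON. step_arm: Moves the arm, as the interface text tells. Its arguments: {"type":"object","properties":{"moves":{"type":"array"}},"required":["moves"]}

```bash
mkdir -p pics
cat > h.py <<'E'
import numpy as np, cv2
from station import r, optics
def snap(n,tag):
    c=optics.capture(n); im=c["image"]; cv2.imwrite(f"pics/{tag}.png",im[:,:,::-1]); np.save(f"pics/{tag}.npy",im)
    np.savez(f"pics/{tag}_c.npz",f=192/np.tan(np.radians(c["fov_y"]/2)),cx=c["cx"],cy=c["cy"],T=c["cam_to_world"]); 
    return c
def ld(tag): return np.load(f"pics/{tag}_c.npz")
def pix2z(tag,u,v,z):
    c=ld(tag);T=c["T"];d=T[:3,:3]@np.array([(u-c["cx"])/c["f"],(v-c["cy"])/c["f"],1]);o=T[:3,3]
    return o+d*(z-o[2])/d[2]
def proj(tag,p):
    c=ld(tag);T=c["T"];q=T[:3,:3].T@(np.array(p)-T[:3,3]);return q[:2]/q[2]*c["f"]+[c["cx"],c["cy"]]
def crop(tag,u0,v0,u1,v1,s,out):
    im=cv2.imread(f"pics/{tag}.png")[v0:v1,u0:u1];cv2.imwrite(f"pics/{out}.png",cv2.resize(im,None,fx=s,fy=s,interpolation=cv2.INTER_CUBIC))
E
python3 - <<'E'
from h import *
for n in("top","side"):
    c=snap(n,n+"0");print(n,c["fov_y"],c["cx"],c["cy"],np.round(c["cam_to_world"],3))
s=r.sense();print(s["time_s"],s["tcp_pos"],np.round(s["ee_rot"],3),s["wrist_force"],s["gripper_width"])
E
```

```text
top 55.518021045126716 256.8498866314307 194.7664106393846 [[-0.018 -0.997  0.073  0.474]
 [-0.999  0.015 -0.044  0.036]
 [ 0.043 -0.074 -0.996  0.723]
 [ 0.     0.     0.     1.   ]]
side 45.71893978842926 259.5674289400889 190.61937546175685 [[ 0.791 -0.345  0.505  0.165]
 [-0.611 -0.454  0.648 -0.457]
 [ 0.006 -0.821 -0.571  0.475]
 [ 0.     0.     0.     1.   ]]
0.1 [ 0.25052249 -0.57201936  0.23257021] [[ 0.916 -0.001 -0.401]
 [ 0.401  0.002  0.916]
 [-0.    -1.     0.002]] [-0.14633523 -0.16873736 -0.83434122] 0.9990209431933674
```

View pics/top0.png

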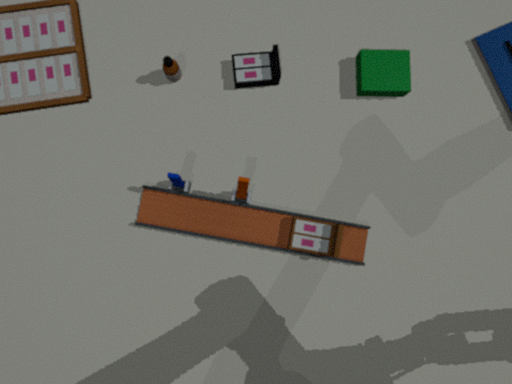

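View pics/side0.png

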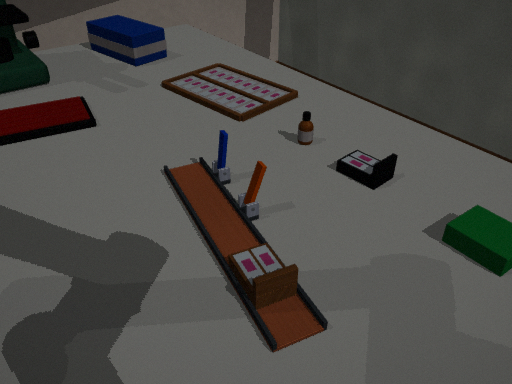

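Run:
```python
from h import *
crop("top0",125,160,255,260,6,"t0a"); crop("top0",230,170,380,270,5,"t0b"); crop("side0",150,110,330,350,2.5,"s0a")
```

```text
(no output)
```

View pics/t0a.png

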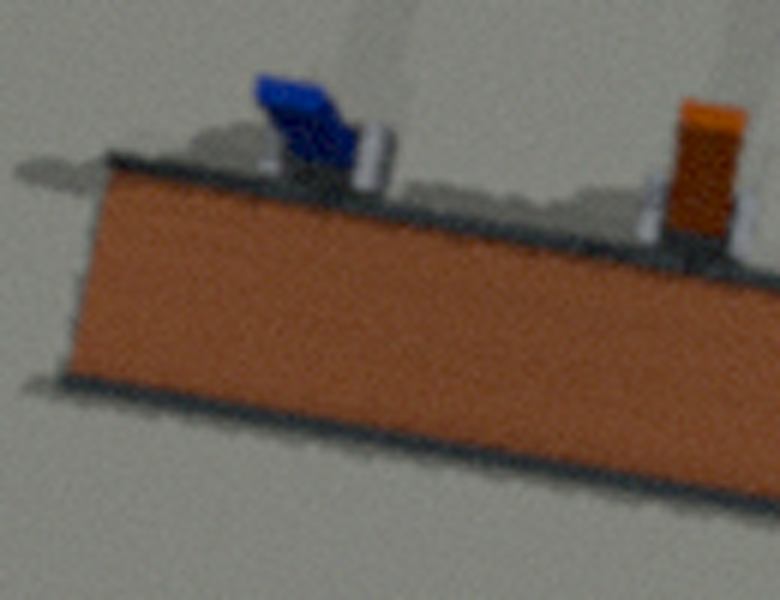

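View pics/t0b.png

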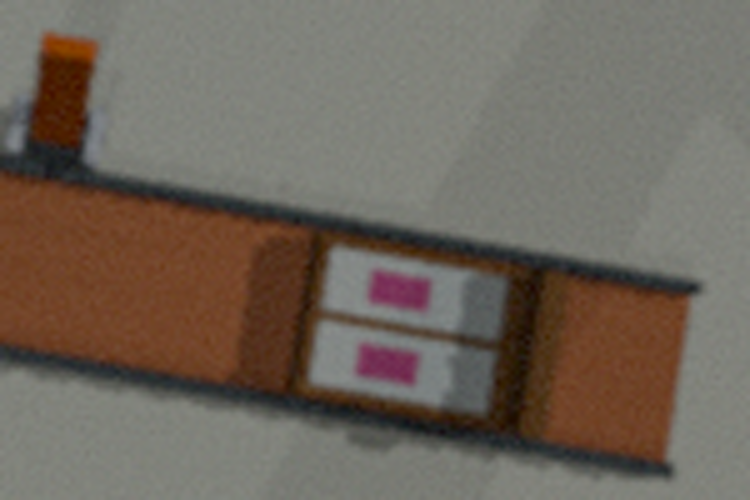

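View pics/s0a.png

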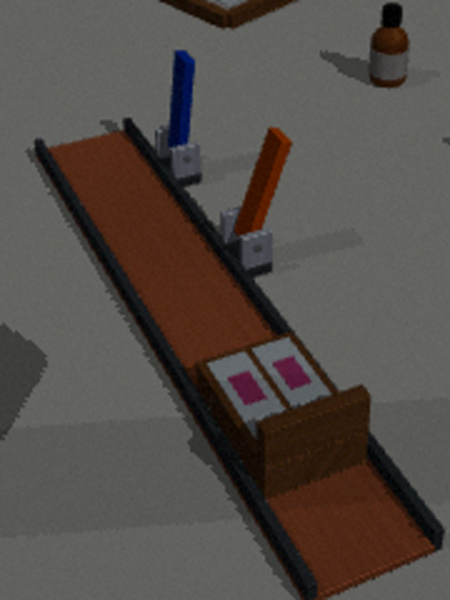

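Run:
```python
from h import *
P=dict(FL=(143.3,186.7),NL=(135.3,223.7),FR=(370,227.4),NR=(364.4,264))
Q={k:pix2z("top0",*v,.016) for k,v in P.items()}
for k,v in Q.items():print(k,np.round(v,4))
print(np.linalg.norm(Q['FL']-Q['FR']),np.linalg.norm(Q['NL']-Q['NR']),np.linalg.norm(Q['FL']-Q['NL']),np.linalg.norm(Q['FR']-Q['NR']))
# bed edges
u=(Q['FL']+Q['NL']-Q['FR']-Q['NR']);u[2]=0;u/=np.linalg.norm(u)
c=sum(Q.values())/4;n=np.array([u[1],-u[0],0]);n=n if n[0]>0 else -n
print("u",u,"n",n,"c",c,np.degrees(np.arctan2(-u[0],u[1])))
def rc(p): d=np.array(p)-c; return np.round([d@u*1e3,d@n*1e3],1)
np.savez("rail.npz",u=u,n=n,c=c)
# flag tips, angle 0: tip centre z = 24+75*sin(70)... 
zt=.024+.075*np.cos(np.radians(20))
for nm,a in dict(blueTipTop=(168.2+5.5,173.5),orTipTop=(125+715/6,160+103/6)).items():
    print(nm,rc(pix2z("top0",*a,zt)))
# fork tops at z=.034 
for nm,a in dict(bforkL=(125+278/6,160+160/6),bforkR=(125+375/6,160+155/6),oforkL=(125+652/6,160+210/6),oforkR=(125+742/6,160+220/6)).items():
    print(nm,rc(pix2z("top0",*a,.034)))
# tray: front top edge z=.030; board top rear z=.056
for nm,a,z in [("f1",(230+322/5,170+232/5),.03),("f2",(230+292/5,170+388/5),.03),("b1",(230+545/5,170+270/5),.056),("b2",(230+522/5,170+430/5),.056)]:
    print(nm,rc(pix2z("top0",*a,z)))
# side checks
for nm,a,z in [("FL",(150+128/2.5,110+120/2.5),.016),("NL",(150+38/2.5,110+142/2.5),.016),("FR",(150+440/2.5,110+530/2.5),.016),("NR",(150+312/2.5,110+585/2.5),.016),("bforkR",(150+186/2.5,110+148/2.5),.034),("oforkR",(150+257/2.5,110+235/2.5),.034),("oforkL",(150+228/2.5,110+212/2.5),.034),("b1",(150+369/2.5,110+395/2.5),.056),("b2",(150+262/2.5,110+435/2.5),.056)]:
    print("side",nm,rc(pix2z("side0",*a,z)))
```

```text
FL [0.5448 0.2232 0.016 ]
NL [0.4742 0.238  0.016 ]
FR [ 0.4587 -0.2153  0.016 ]
NR [ 0.3882 -0.2014  0.016 ]
0.44691776352941837 0.44766801761068065 0.07213401375200966 0.07189309114771907
u [0.19237821 0.98132086 0.        ] n [ 0.98132086 -0.19237821  0.        ] c [0.46649518 0.01113401 0.016     ] -11.09160659765689
blueTipTop [155.1  63.9]
orTipTop [34.9 79.5]
bforkL [167.   44.6]
bforkR [137.7  51.5]
oforkL [49.2 49.9]
oforkR [20.7 51.8]
f1 [-71.7  30.5]
f2 [-70.3 -29.6]
b1 [-151.6   30.2]
b2 [-152.5  -28.9]
side FL [223.3  39.8]
side NL [222.6 -33.3]
side FR [-221.5   38.3]
side NR [-221.7  -34.4]
side bforkR [138.4  54. ]
side oforkR [19.9 53.9]
side oforkL [51.7 47.7]
side b1 [-158.    32.1]
side b2 [-158.6  -30. ]
```

```bash
cat >> h.py <<'E'
R=np.load("rail.npz") if __import__("os").path.exists("rail.npz") else None
def W(s,n,z): p=R["c"]+R["u"]*s/1e3+R["n"]*n/1e3; return np.array([p[0],p[1],z/1e3])
def RT(): return np.column_stack([-R["n"]*-1,[0,0,-1],R["u"]])
def go(s,n,ztip):
    """relative shift (cm), turn in tool axes to put fingertip at rail coords (mm)"""
    from scipy.spatial.transform import Rotation as Ro
    st=r.sense();M=np.array(st["ee_rot"]);p=np.array(st["tcp_pos"])
    G=RT(); assert np.linalg.det(G)>0
    d=M.T@(W(s,n,ztip+11)-p)*100
    t=Ro.from_matrix(M.T@G).as_rotvec()
    q=p-R["c"]; print("t",st["time_s"],"rail s,n,tipz",np.round([q@R["u"]*1e3,q@R["n"]*1e3,p[2]*1e3-11],1),"F",np.round(st["wrist_force"],2),"w",round(st["gripper_width"],3))
    print("turn",np.round(t,3),"shift cm",np.round(d,2))
E
python3 -c "
from h import *
go(152,108,170)"
```

```text
t 0.1 rail s,n,tipz [-613.8  -99.8  221.6] F [-0.15 -0.17 -0.83] w 0.999
turn [-0.002  0.606 -0.001] shift cm [60.71  5.25 51.09]
```

>>> step_arm(
  moves=[
    [[0, 0.12, 0, 3, 0, 2.5, 0], [0, 0.24, 0, 6, 0, 5, 0], [0, 0.36, 0, 9, 0, 7.5, 0], [0, 0.48, 0, 12, 0, 10, 0], [0, 0.606, 0, 15, 0, 12.5, 0]],
  ],
)

```text
time_s: 0.52
tcp_pos: [0.3359, -0.4009, 0.2331]
ee_rot: [[0.985, -0.001, 0.173], [-0.173, 0.001, 0.985], [-0.001, -1.0, 0.001]]
wrist_force: [0.7, -0.2, 0.4]
gripper_width: 0.704
```

```bash
python3 -c "
from h import *
go(152,108,170)"
```

```text
t 0.5167 rail s,n,tipz [-429.5  -48.8  222.1] F [ 0.68 -0.24  0.36] w 0.704
turn [-0.001  0.02  -0.001] shift cm [16.84  5.23 57.82]
```

>>> step_arm(
  moves=[
    [[0, 0, 0, 1.1, 0, 3.8, 0], [0, 0, 0, 2.2, 0, 7.6, 0], [0, 0, 0, 3.3, 0, 11.4, 0], [0, 0, 0, 4.4, 0, 15.2, 0], [0, 0, 0, 5.5, 0, 19, 0]],
  ],
)

```text
time_s: 0.93
tcp_pos: [0.4218, -0.2226, 0.2334]
ee_rot: [[0.986, -0.0, 0.167], [-0.167, 0.0, 0.986], [-0.0, -1.0, 0.0]]
wrist_force: [1.2, -0.3, 0.2]
gripper_width: 0.328
```

>>> step_arm(
  moves=[
    [[0, 0, 0, 1.1, 0, 3.8, 0], [0, 0, 0, 2.2, 0, 7.6, 0], [0, 0, 0, 3.3, 0, 11.4, 0], [0, 0, 0, 4.4, 0, 15.2, 0], [0, 0, 0, 5.5, 0, 19, 0]],
  ],
)

```text
time_s: 1.35
tcp_pos: [0.5077, -0.0444, 0.2334]
ee_rot: [[0.986, -0.0, 0.166], [-0.166, 0.0, 0.986], [-0.0, -1.0, 0.0]]
wrist_force: [0.3, -0.6, -0.7]
gripper_width: 0.017
```

```bash
python3 -c "
from h import *
go(152,108,170)"
```

```text
t 1.35 rail s,n,tipz [-46.5  51.1 222.4] F [ 0.29 -0.58 -0.69] w 0.017
turn [-0.     0.026 -0.   ] shift cm [ 6.21  5.24 19.7 ]
```

>>> step_arm(
  moves=[
    [[0, 0.02, 0, 1.3, 0, 3.8, 0], [0, 0.02, 0, 2.6, 0, 7.6, 0], [0, 0.02, 0, 3.8, 1, 11.4, 0], [0, 0.02, 0, 5, 2, 15.2, 0], [0, 0.02, 0, 6, 4, 18.5, 0]],
  ],
)

```text
time_s: 1.77
tcp_pos: [0.5996, 0.1288, 0.1948]
ee_rot: [[0.983, 0.004, 0.185], [-0.185, 0.001, 0.983], [0.004, -1.0, 0.002]]
wrist_force: [0.9, -0.1, 0.7]
gripper_width: 0.009
```

```bash
python3 -c "
from h import *
snap('top','top1');snap('side','side1')
go(152,108,170);go(152,108,60)"
```

```text
t 1.8667 rail s,n,tipz [141.6 105.6 177.5] F [ 0.03 -0.54  0.04] w 0.002
turn [ 0.003  0.01  -0.006] shift cm [0.25 0.75 1.04]
t 1.8667 rail s,n,tipz [141.6 105.6 177.5] F [ 0.03 -0.54  0.04] w 0.002
turn [ 0.003  0.01  -0.006] shift cm [ 0.32 11.75  1.07]
```

View pics/side1.png

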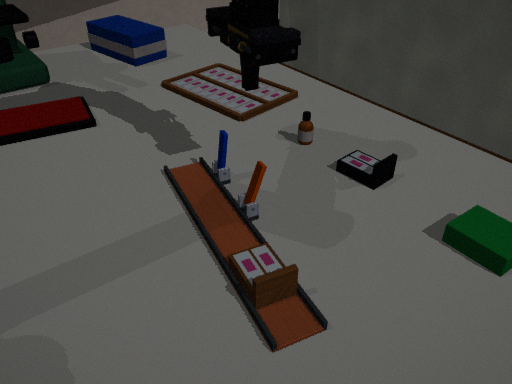

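View pics/top1.png

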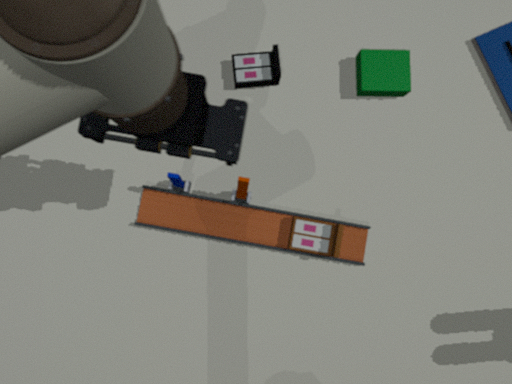

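>>> step_arm(
  moves=[
    [[0, 0, 0, 0.3, 3, 1, 0], [0, 0, 0, 0.3, 6, 1, 0], [0, 0, 0, 0.3, 9, 1, 0], [0, 0, 0, 0.3, 11.7, 1, 0], [0, 0, 0, 0.3, 11.7, 1, 0]],
  ],
)

```text
time_s: 2.28
tcp_pos: [0.5981, 0.1333, 0.0705]
ee_rot: [[0.982, -0.012, 0.188], [-0.188, -0.004, 0.982], [-0.011, -1.0, -0.007]]
wrist_force: [0.1, -0.9, -0.0]
gripper_width: 0.002
```

```bash
python3 -c "
from h import *
print(proj('side1',W(141.6,105.6,177.5)))
snap('side','side2')
go(152,60,60);crop('side2',150,40,330,260,2.7,'s2a')"
```

```text
[248.64442934  88.96186048]
t 2.3333 rail s,n,tipz [146.2 107.6  62.8] F [-0.3  -0.05  0.35] w 0.005
turn [ 0.004  0.005 -0.006] shift cm [-4.76  0.3   0.61]
```

View pics/s2a.png

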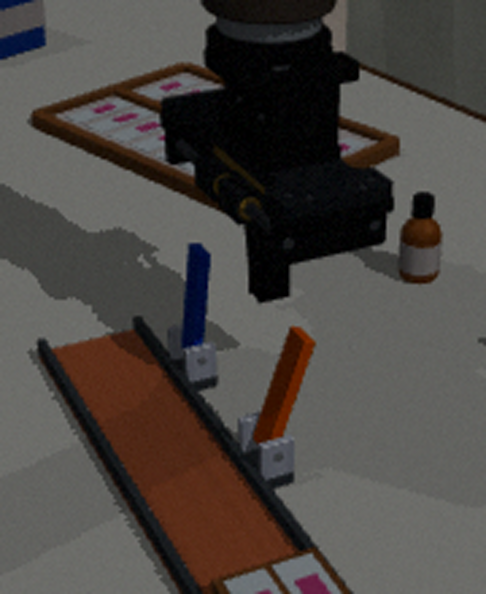

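>>> step_arm(
  moves=[
    [[0, 0, 0, -1.2, 0.2, 0.6, 0], [0, 0, 0, -2.4, 0.2, 0.6, 0], [0, 0, 0, -3.6, 0.2, 0.6, 0], [0, 0, 0, -4.8, 0.2, 0.6, 0], [0, 0, 0, -6, 0.2, 0.6, 0]],
  ],
)

```text
time_s: 2.75
tcp_pos: [0.546, 0.1536, 0.0777]
ee_rot: [[0.983, 0.006, 0.186], [-0.186, 0.003, 0.983], [0.006, -1.0, 0.004]]
wrist_force: [1.9, 0.2, -1.5]
gripper_width: 0.005
```

```bash
python3 -c "
from h import *
snap('side','side3')
go(152,20,55);crop('side3',150,40,330,260,2.7,'s3a')"
```

```text
t 2.8 rail s,n,tipz [154.5  48.2  66.5] F [-2.26  0.24 -0.33] w 0.007
turn [-0.003  0.007  0.003] shift cm [-2.82  1.14 -0.23]
```

View pics/s3a.png

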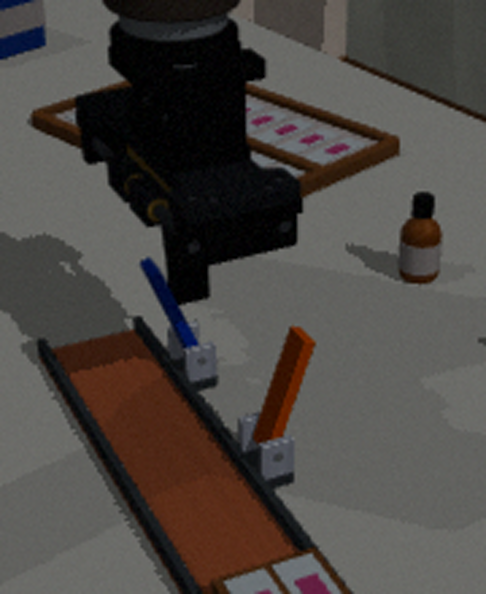

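>>> step_arm(
  moves=[
    [[0, 0, 0, -1.2, 0.4, 0, 0], [0, 0, 0, -2.3, 0.9, 0, 0], [0, 0, 0, -2.9, 1.5, 0, 0], [0, 0, 0, -3.3, 2.1, 0, 0], [0, 0, 0, -3.5, 2.7, 0, 0]],
  ],
)

```text
time_s: 3.22
tcp_pos: [0.5107, 0.1597, 0.0484]
ee_rot: [[0.983, 0.002, 0.186], [-0.186, 0.002, 0.983], [0.002, -1.0, 0.002]]
wrist_force: [0.5, 0.7, 1.0]
gripper_width: 0.004
```

```bash
python3 -c "
from h import *
snap('side','side4')
go(152,10,28);crop('side4',150,40,330,260,2.7,'s4a')"
```

```text
t 3.2667 rail s,n,tipz [153.4  13.8  35.7] F [0.   0.08 0.31] w 0.003
turn [ 0.     0.006 -0.001] shift cm [-0.38  0.77 -0.13]
```

View pics/s4a.png

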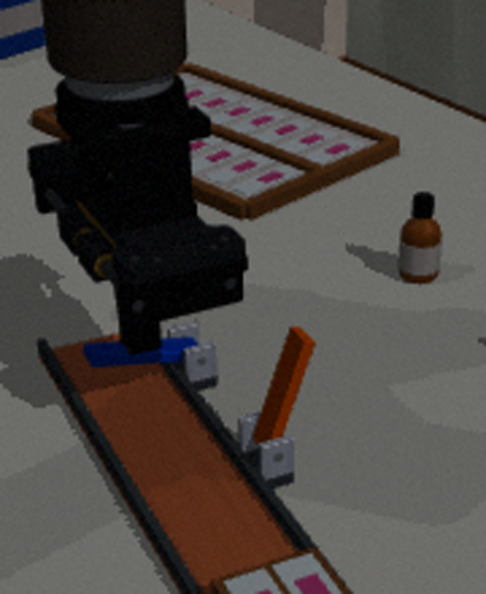

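>>> step_arm(
  moves=[
    [[0, 0, 0, -0.8, 0.2, 0, 0], [0, 0, 0, -1.2, 0.4, 0, 0], [0, 0, 0, -1.2, 0.6, 0, 0], [0, 0, 0, -1.2, 0.7, 0, 0], [0, 0, 0, -1.2, 0.8, 0, 0]],
  ],
)

```text
time_s: 3.68
tcp_pos: [0.498, 0.1609, 0.0393]
ee_rot: [[0.982, -0.001, 0.187], [-0.187, -0.001, 0.982], [-0.001, -1.0, -0.001]]
wrist_force: [-2.8, 0.2, 10.5]
gripper_width: 0.011
```

```bash
python3 -c "
from h import *
go(152,0,28)"
```

```text
t 3.6833 rail s,n,tipz [153.    2.1  28.3] F [-2.77  0.18 10.47] w 0.011
turn [ 0.001  0.006 -0.001] shift cm [-0.21  0.04 -0.1 ]
```

>>> step_arm(
  moves=[
    [[0, 0, 0, 0, 0.1, 0, 0], [0, 0, 0, 0, 0.1, 0, 0], [0, 0, 0, 0, -2, 0, 0], [0, 0, 0, 0, -5, 0, 0], [0, 0, 0, 0, -8.5, -1, 0]],
  ],
)

```text
time_s: 4.1
tcp_pos: [0.4962, 0.1515, 0.1241]
ee_rot: [[0.983, -0.003, 0.186], [-0.186, -0.002, 0.983], [-0.002, -1.0, -0.002]]
wrist_force: [0.8, 1.3, -0.7]
gripper_width: 0.007
```

```bash
python3 -c "
from h import *
snap('side','side5')
go(-185,0,110);crop('side5',150,40,330,260,2.7,'s5a')"
```

```text
t 4.15 rail s,n,tipz [144.3   5.5 121.1] F [ 0.76 -0.35  3.61] w 0.005
turn [-0.005  0.008  0.009] shift cm [ -0.82   0.93 -32.93]
```

View pics/s5a.png

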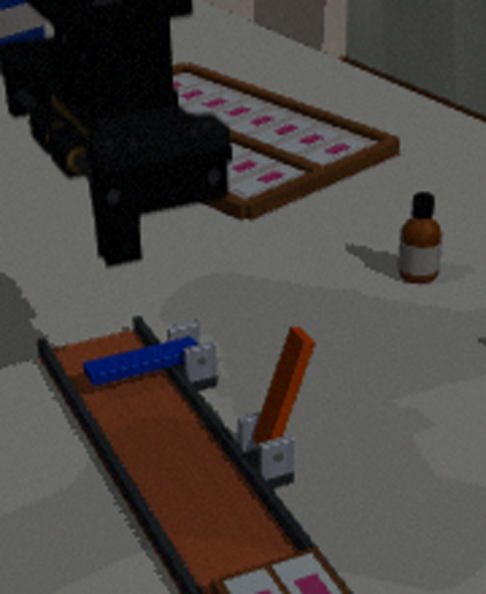

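```bash
python3 -c "
from h import *
for n,z in((-24,28),(-24,20),(51,28)):
  for s in (142,162): print(n,z,s,np.round((proj('side5',W(s,n,z))-[150,40])*2.7))
"
```

```text
-24 28 142 [ 89. 382.]
-24 28 162 [ 80. 367.]
-24 20 142 [ 90. 392.]
-24 20 162 [ 81. 377.]
51 28 142 [195. 355.]
51 28 162 [184. 341.]
```

>>> step_arm(
  moves=[
    [[0, 0, 0, -0.1, 0, -4, 0], [0, 0, 0, -0.2, 0, -8, 0], [0, 0, 0, -0.3, 0, -12, 0], [0, 0, 0, -0.4, 0, -16, 0], [0, 0, 0, -0.5, 0, -20, 0]],
  ],
)

```text
time_s: 4.57
tcp_pos: [0.4537, -0.0458, 0.1246]
ee_rot: [[0.983, 0.0, 0.186], [-0.186, 0.0, 0.983], [0.0, -1.0, 0.0]]
wrist_force: [0.5, -0.1, 0.2]
gripper_width: 0.005
```

>>> step_arm(
  moves=[
    [[0, 0, 0, 0, 0, -4, 0], [0, 0, 0, 0, 0, -8, 0], [0, 0, 0, 0, 0, -11, 0], [0, 0, 0, 0, 0, -13, 0], [0, 0, 0, 0, 0, -13.5, 0]],
  ],
)

```text
time_s: 4.98
tcp_pos: [0.4283, -0.1794, 0.1243]
ee_rot: [[0.982, -0.0, 0.191], [-0.191, -0.0, 0.982], [-0.0, -1.0, -0.0]]
wrist_force: [0.6, -0.0, 0.5]
gripper_width: 0.008
```

```bash
python3 -c "
from h import *
snap('side','side6');snap('top','top6')
go(-185,0,32)
crop('side6',180,150,380,350,3,'s6a')"
```

```text
t 5.0833 rail s,n,tipz [-192.5   -0.5  113.3] F [ 0.1  -0.27  0.04] w 0.006
turn [-0.     0.003 -0.   ] shift cm [0.06 8.13 0.75]
```

View pics/side6.png

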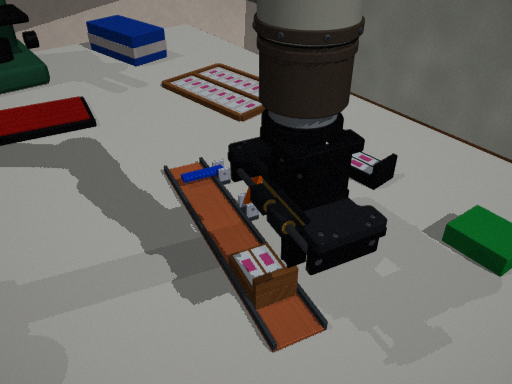

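View pics/top6.png

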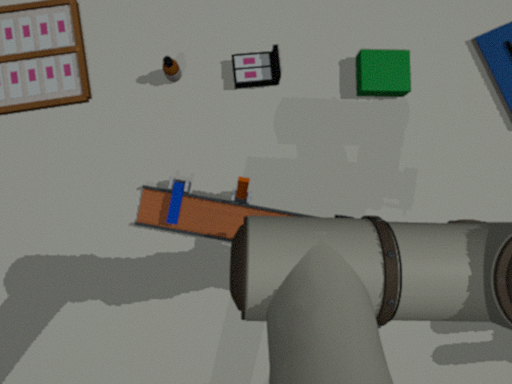

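```bash
python3 -c "
from h import *
crop('side6',160,145,250,225,8,'s6b');crop('top6',125,165,215,245,8,'t6b')
for t,o in(('side6',(160,145)),('top6',(125,165))):
 for n,z in((-24,28),(-24,20),(40,28),(51,34)):
  for s in (142,162): print(t,n,z,s,np.round((proj(t,W(s,n,z))-o)*8))
"
```

```text
side6 -24 28 142 [184. 291.]
side6 -24 28 162 [156. 247.]
side6 -24 20 142 [188. 321.]
side6 -24 20 162 [159. 277.]
side6 40 28 142 [453. 223.]
side6 40 28 162 [421. 181.]
side6 51 34 142 [497. 189.]
side6 51 34 162 [464. 148.]
top6 -24 28 142 [425. 480.]
top6 -24 28 162 [340. 465.]
top6 -24 20 142 [430. 480.]
top6 -24 20 162 [347. 465.]
top6 40 28 142 [476. 213.]
top6 40 28 162 [393. 198.]
top6 51 34 142 [481. 166.]
top6 51 34 162 [397. 150.]
```

View pics/s6b.png

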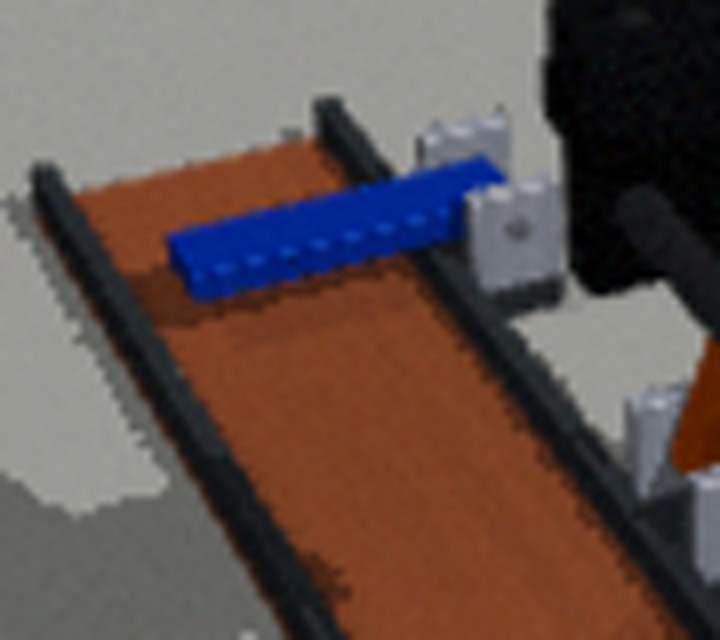

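View pics/t6b.png

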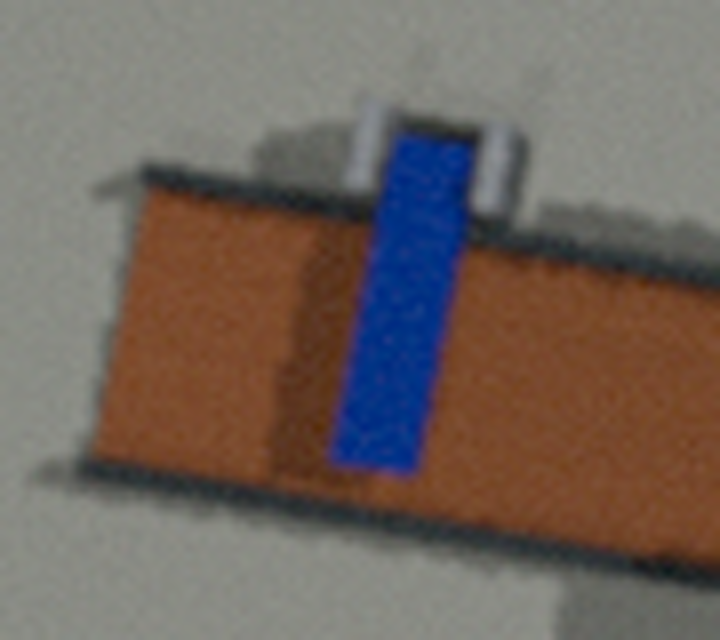

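```bash
python3 -c "
from h import *
o=(160,145)
P=lambda s,n,z:np.round((proj('side6',W(s,n,z))-o)*8)
print('fork near',P(136,40,34),P(136,62,34),'fork far outer',P(172,40,34),P(172,62,34))
print('rail ends', P(225,-36,16),P(225,36,16))
print('tip',P(144,-24,28),P(164,-24,28),P(144,-24,20))
import math
for a in (1.92,1.86,1.8):
  t=a-0.349 ; # from vertical
  for rr,h in((75,4),(75,-4)):
    th=math.pi/2-t
    n=51-(rr*math.cos(th)) + h*math.sin(th); z=24+rr*math.sin(th)+h*math.cos(th)
    print(a,h,P(144,n,z))
"
```

```text
fork near [462. 213.] [552. 190.] fork far outer [403. 139.] [491. 117.]
rail ends [ 28. 172.] [313. 104.]
tip [181. 287.] [153. 243.] [185. 317.]
1.92 4 [181. 287.]
1.92 -4 [185. 317.]
1.86 4 [181. 269.]
1.86 -4 [182. 300.]
1.8 4 [182. 252.]
1.8 -4 [181. 283.]
```

>>> step_arm(
  moves=[
    [[0, 0, 0, 0, 2.5, 0, 0], [0, 0, 0, 0, 5, 0, 0], [0, 0, 0, 0, 7, 0, 0], [0, 0, 0, 0, 8.2, 0, 0], [0, 0, 0, 0, 8.2, 0, 0]],
  ],
)

```text
time_s: 5.5
tcp_pos: [0.4277, -0.1755, 0.0402]
ee_rot: [[0.983, -0.006, 0.185], [-0.185, 0.001, 0.983], [-0.006, -1.0, -0.0]]
wrist_force: [0.4, 0.2, -0.8]
gripper_width: 0.006
```

```bash
python3 -c "
from h import *
snap('side','side7')
go(-170,0,32)
crop('side7',180,150,380,350,3,'s7a')"
```

```text
t 5.55 rail s,n,tipz [-190.7   -1.    30.6] F [ 0.21 -0.34 -0.38] w 0.002
turn [ 0.     0.008 -0.003] shift cm [ 0.12 -0.15  2.07]
```

View pics/s7a.png

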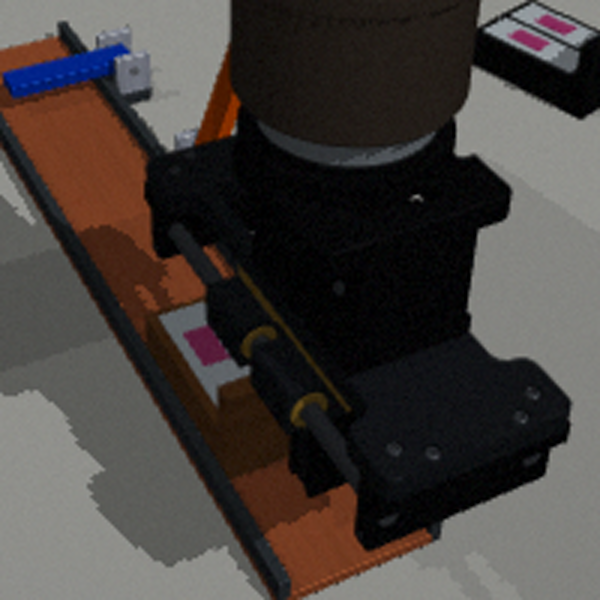

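>>> step_arm(
  moves=[
    [[0, 0, 0, 0.1, 0, 0.8, 0], [0, 0, 0, 0.1, 0, 1.6, 0], [0, 0, 0, 0.1, 0, 2.4, 0], [0, 0, 0, 0.1, 0, 3.2, 0], [0, 0, 0, 0.1, 0, 4, 0]],
  ],
)

```text
time_s: 5.97
tcp_pos: [0.4383, -0.137, 0.0435]
ee_rot: [[0.983, 0.002, 0.186], [-0.186, -0.0, 0.983], [0.002, -1.0, -0.0]]
wrist_force: [-1.7, -4.4, 3.1]
gripper_width: 0.001
```

>>> step_arm(
  moves=[
    [[0, 0, 0, 0, 0, 1, 0], [0, 0, 0, 0, 0, 2, 0], [0, 0, 0, 0, 0, 3, 0], [0, 0, 0, 0, 0, 4, 0], [0, 0, 0, 0, 0, 5, 0]],
  ],
)

```text
time_s: 6.38
tcp_pos: [0.4473, -0.0881, 0.0434]
ee_rot: [[0.983, 0.001, 0.186], [-0.186, -0.001, 0.983], [0.001, -1.0, -0.001]]
wrist_force: [0.1, -5.0, 5.5]
gripper_width: 0.005
```

```bash
python3 -c "
from h import *
snap('side','side8')
go(39,0,32)
crop('side8',160,140,360,340,3,'s8a')"
```

```text
t 6.4333 rail s,n,tipz [-99.7   0.7  32.3] F [0.98 1.91 0.58] w 0.006
turn [-0.     0.007  0.002] shift cm [ 0.04  0.03 13.87]
```

View pics/s8a.png

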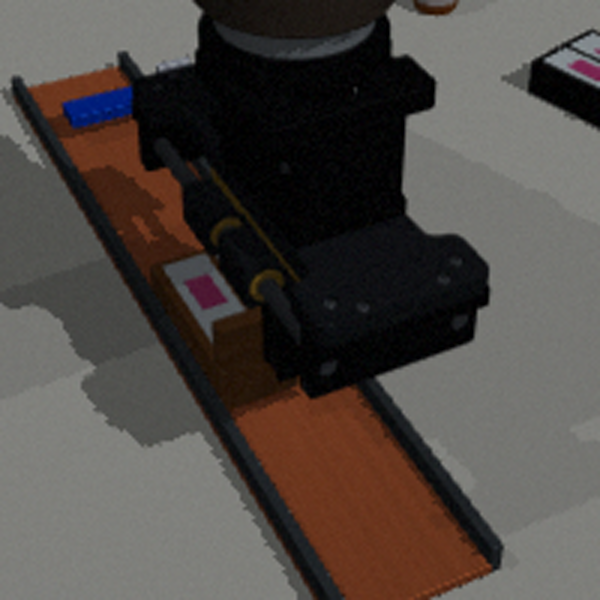

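>>> step_arm(
  moves=[
    [[0, 0, 0, 0, 0, 1, 0], [0, 0, 0, 0, 0, 2, 0], [0, 0, 0, 0, 0, 3, 0], [0, 0, 0, 0, 0, 4, 0], [0, 0, 0, 0, 0, 5, 0]],
  ],
)

```text
time_s: 6.85
tcp_pos: [0.4564, -0.0391, 0.043]
ee_rot: [[0.982, 0.0, 0.186], [-0.186, -0.0, 0.982], [0.0, -1.0, -0.0]]
wrist_force: [0.3, -6.0, 4.3]
gripper_width: 0.004
```

>>> step_arm(
  moves=[
    [[0, 0, 0, 0, 0, 1, 0], [0, 0, 0, 0, 0, 2, 0], [0, 0, 0, 0, 0, 3, 0], [0, 0, 0, 0, 0, 4, 0], [0, 0, 0, 0, 0, 5, 0]],
  ],
)

```text
time_s: 7.27
tcp_pos: [0.4662, 0.0101, 0.0431]
ee_rot: [[0.983, 0.001, 0.186], [-0.186, -0.0, 0.983], [0.001, -1.0, -0.0]]
wrist_force: [1.0, -5.8, 3.5]
gripper_width: 0.005
```

```bash
python3 -c "
from h import *
snap('side','side9');snap('top','top9')
go(39,0,32)
crop('side9',140,110,300,290,3.3,'s9a')"
```

```text
t 7.3667 rail s,n,tipz [-0.1 -0.4 31.7] F [ 0.05 -0.31  1.22] w 0.006
turn [-0.001  0.007  0.001] shift cm [ 0.06 -0.03  3.91]
```

View pics/s9a.png

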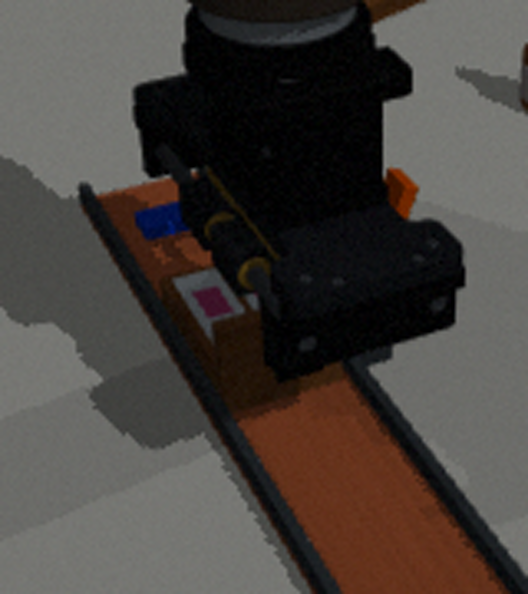

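View pics/top9.png

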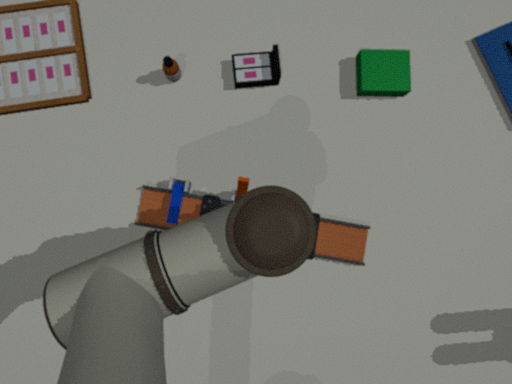

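>>> step_arm(
  moves=[
    [[0, 0, 0, 0, 0, 0.6, 0], [0, 0, 0, 0, 0, 1.2, 0], [0, 0, 0, 0, 0, 1.8, 0], [0, 0, 0, 0, 0, 2.4, 0], [0, 0, 0, 0, 0, 3, 0]],
  ],
)

```text
time_s: 7.78
tcp_pos: [0.4709, 0.0395, 0.0424]
ee_rot: [[0.982, -0.001, 0.187], [-0.187, -0.0, 0.982], [-0.001, -1.0, -0.0]]
wrist_force: [0.6, -3.2, -0.5]
gripper_width: 0.005
```

>>> step_arm(
  moves=[
    [[0, 0, 0, 0, 0, 0.2, 0], [0, 0, 0, 0, 0, 0.3, 0], [0, 0, 0, 0, 0, 0.4, 0], [0, 0, 0, 0, 0, 0.5, 0], [0, 0, 0, 0, 0, 0.6, 0]],
  ],
)

```text
time_s: 8.2
tcp_pos: [0.4721, 0.0449, 0.0425]
ee_rot: [[0.982, -0.0, 0.187], [-0.187, -0.0, 0.982], [-0.0, -1.0, -0.0]]
wrist_force: [0.1, -1.6, -0.5]
gripper_width: 0.003
```

```bash
python3 -c "
from h import *
go(39,0,32)"
```

```text
t 8.2 rail s,n,tipz [34.2 -1.  31.5] F [ 0.06 -1.65 -0.47] w 0.003
turn [ 0.     0.006 -0.   ] shift cm [ 0.1  -0.05  0.48]
```

>>> step_arm(
  moves=[
    [[0, 0, 0, 0, 0, 0.1, 0], [0, 0, 0, 0, 0, 0.2, 0], [0, 0, 0, 0, 0, 0.3, 0], [0, 0, 0, 0, 0, 0.4, 0], [0, 0, 0, 0, 0, 0.5, 0]],
  ],
)

```text
time_s: 8.62
tcp_pos: [0.4732, 0.05, 0.0425]
ee_rot: [[0.982, -0.0, 0.187], [-0.187, 0.0, 0.982], [-0.0, -1.0, 0.0]]
wrist_force: [-0.6, -1.4, -0.0]
gripper_width: 0.001
```

```bash
python3 -c "
from h import *
snap('side','side10');go(39,0,32);crop('side10',140,110,300,290,3.3,'s10a')"
```

```text
t 8.6667 rail s,n,tipz [39.6 -0.8 31.6] F [-1.01 -1.3  -0.09] w 0.006
turn [-0.     0.006  0.   ] shift cm [ 0.08 -0.04 -0.06]
```

View pics/s10a.png

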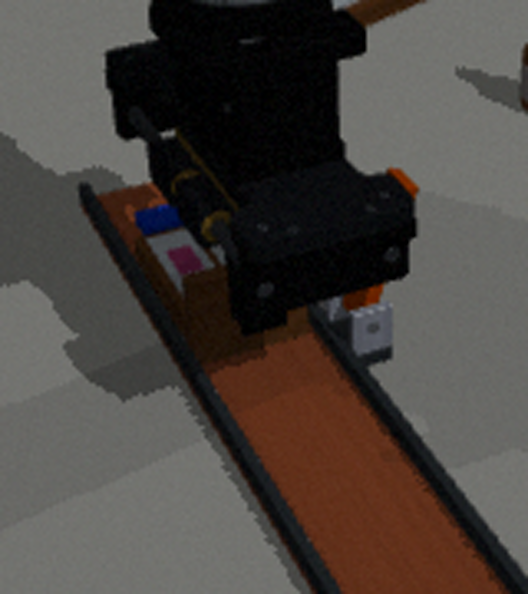

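Near contact; the push force is only the sliding friction (~1.5 N) so far. Continue in small steps.

>>> step_arm(
  moves=[
    [[0, 0, 0, 0, 0, 0.1, 0], [0, 0, 0, 0, 0, 0.2, 0], [0, 0, 0, 0, 0, 0.3, 0], [0, 0, 0, 0, 0, 0.35, 0], [0, 0, 0, 0, 0, 0.4, 0]],
  ],
)

```text
time_s: 9.08
tcp_pos: [0.474, 0.0539, 0.0426]
ee_rot: [[0.982, 0.0, 0.186], [-0.186, 0.0, 0.982], [0.0, -1.0, 0.0]]
wrist_force: [0.2, -2.1, -1.3]
gripper_width: 0.004
```

>>> step_arm(
  moves=[
    [[0, 0, 0, 0, 0, 0.1, 0], [0, 0, 0, 0, 0, 0.15, 0], [0, 0, 0, 0, 0, 0.2, 0], [0, 0, 0, 0, 0, 0.25, 0], [0, 0, 0, 0, 0, 0.3, 0]],
  ],
)

```text
time_s: 9.5
tcp_pos: [0.4746, 0.0568, 0.0426]
ee_rot: [[0.982, 0.0, 0.187], [-0.187, -0.0, 0.982], [0.0, -1.0, -0.0]]
wrist_force: [0.6, -1.6, -1.0]
gripper_width: 0.005
```

```bash
python3 -c "
from h import *
snap('side','side11');go(39,0,32);crop('side11',160,150,260,230,8,'s11a')"
```

```text
t 9.55 rail s,n,tipz [46.4 -0.9 31.6] F [-0.67 -1.35  0.06] w 0.004
turn [-0.     0.006  0.   ] shift cm [ 0.08 -0.04 -0.75]
```

View pics/s11a.png

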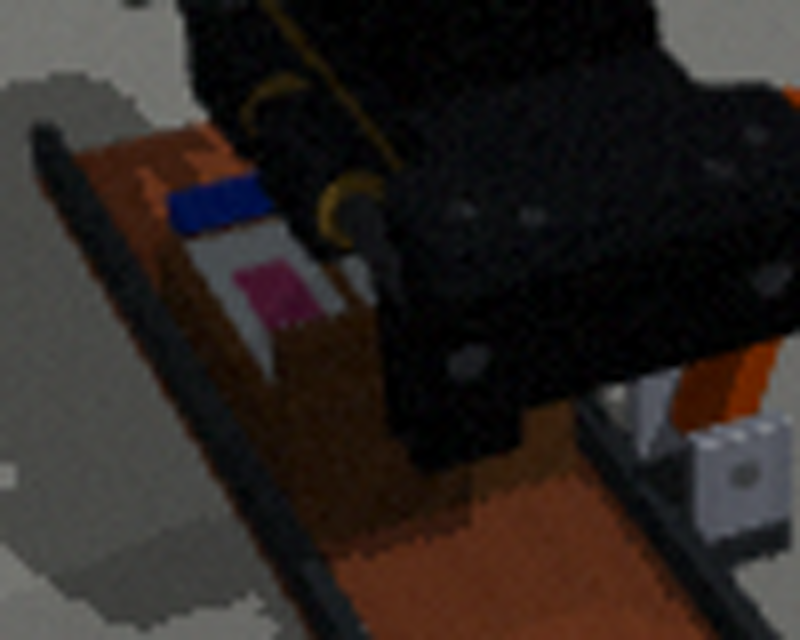

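>>> step_arm(
  moves=[
    [[0, 0, 0, 0, 0, 0.05, 0], [0, 0, 0, 0, 0, 0.1, 0], [0, 0, 0, 0, 0, 0.15, 0], [0, 0, 0, 0, 0, 0.2, 0], [0, 0, 0, 0, 0, 0.25, 0]],
  ],
)

```text
time_s: 9.97
tcp_pos: [0.4745, 0.0581, 0.0426]
ee_rot: [[0.982, -0.002, 0.186], [-0.186, -0.002, 0.982], [-0.001, -1.0, -0.002]]
wrist_force: [1.4, -10.6, 1.4]
gripper_width: 0.009
```

```bash
python3 -c "
from h import *
go(39,0,32)"
```

```text
t 9.9667 rail s,n,tipz [47.6 -1.2 31.6] F [  1.38 -10.55   1.41] w 0.009
turn [ 0.002  0.006 -0.001] shift cm [ 0.11 -0.04 -0.86]
```

>>> step_arm(
  moves=[
    [[0, 0, 0, 0, 0, -0.1, 0], [0, 0, 0, 0, 0, -0.4, 0], [0, 0, 0, 0, 0, -1.2, 0], [0, 0, 0, 0, 0, -2.4, 0], [0, 0, 0, 0, 0, -3.6, 0]],
  ],
)

```text
time_s: 10.38
tcp_pos: [0.4682, 0.0232, 0.0426]
ee_rot: [[0.983, 0.0, 0.186], [-0.186, 0.0, 0.983], [0.0, -1.0, 0.0]]
wrist_force: [0.4, -1.2, -0.8]
gripper_width: 0.006
```

>>> step_arm(
  moves=[
    [[0, 0, 0, 0, 0, -1.5, 0], [0, 0, 0, 0, -2, -2, 0], [0, 0, 0, 0, -5, -2, 0], [0, 0, 0, 0, -9, -2, 0], [0, 0, 0, 0, -13, -3, 0]],
  ],
)

```text
time_s: 10.8
tcp_pos: [0.462, -0.0063, 0.1736]
ee_rot: [[0.983, -0.002, 0.186], [-0.186, -0.0, 0.983], [-0.001, -1.0, -0.001]]
wrist_force: [1.4, -0.9, 0.4]
gripper_width: 0.01
```

>>> step_arm(
  moves=[
    [[0, 0, 0, 0, 0, -4, 0], [0, 0, 0, 0, 0, -8, 0], [0, 0, 0, 0, 0, -12, 0], [0, 0, 0, 0, 0, -16, 0], [0, 0, 0, 0, 0, -20, 0]],
  ],
)

```text
time_s: 11.22
tcp_pos: [0.424, -0.2043, 0.1729]
ee_rot: [[0.982, 0.001, 0.187], [-0.187, 0.0, 0.982], [0.001, -1.0, 0.0]]
wrist_force: [0.8, 0.3, -0.6]
gripper_width: 0.002
```

>>> step_arm(
  moves=[
    [[0, 0, 0, 0, 0, -4, 0], [0, 0, 0, 0, 0, -8, 0], [0, 0, 0, 0, 0, -10, 0], [0, 0, 0, 0, 0, -10, 0], [0, 0, 0, 0, 0, -10, 0]],
  ],
)

```text
time_s: 11.63
tcp_pos: [0.4054, -0.3017, 0.1721]
ee_rot: [[0.982, -0.001, 0.19], [-0.19, 0.001, 0.982], [-0.001, -1.0, 0.0]]
wrist_force: [-0.9, -0.3, 0.1]
gripper_width: 0.004
```

```bash
python3 -c "
from h import *
snap('side','side12');snap('top','top12');go(39,0,32);crop('side12',150,110,280,240,5,'s12a');crop('top12',125,165,260,255,5.5,'t12a')"
```

```text
t 11.7333 rail s,n,tipz [-317.1    0.7  161.4] F [-0.5   0.06  0.81] w 0.006
turn [-0.     0.006 -0.   ] shift cm [ 0.13 12.96 35.61]
```

View pics/s12a.png

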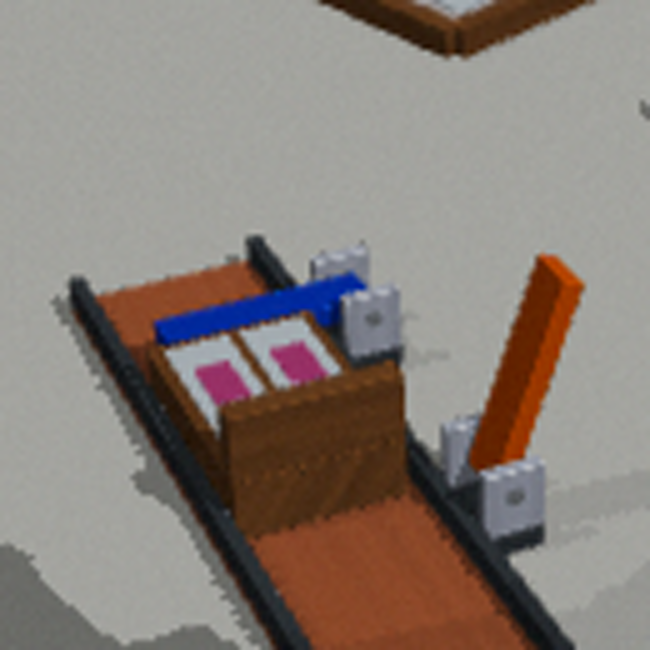

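View pics/t12a.png

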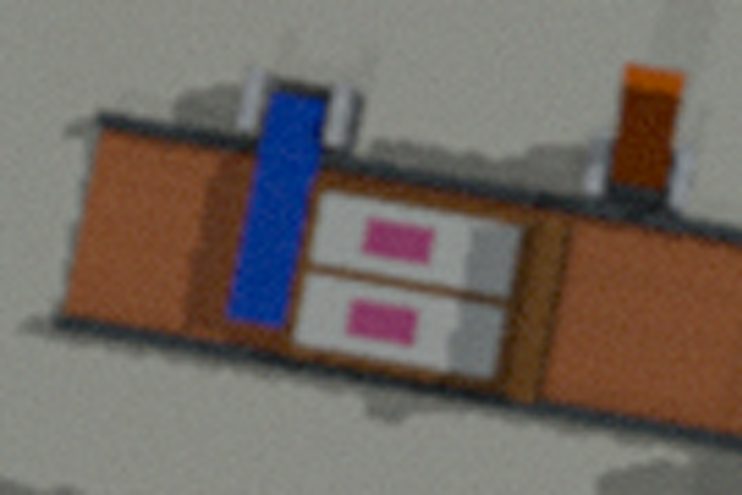

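```bash
python3 -c "
from h import *
print(r.finish_job())"
```

```text
the job is handed in; nothing more can be done
None
```

The job is done and handed in at about 11.7 s of the 45 s allowed. I flipped the blue flag down with the closed fingers, then pushed the tray along the rail until it stopped against the flag. After that I backed the arm off, clear of everything.

- **Blue flag:** it met a hard stop with the fingertip at 28.3 mm (about 10 N). That matches the 28 mm top of a fully lowered flag. In the side view its tip sat up to about 2 mm higher than my projection, even against the fork. I put this down to calibration error and did not press again.
- **Tray:** the push force rose from about 1.5 N while sliding to 10.6 N at the flag, and the tray stopped. The last pictures show it flat in the rail, with its front touching the blue flag as far as the images can resolve.
- **Tray stopping point:** the fingers stopped about 9 mm further along than I had calculated. The likely cause is that I took the closed fingers to be 30 mm thick, which I did not check.
- **Orange flag:** still standing up and leaning back as it was at the start.

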